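# Show a colleague the tub left open and its lid

## Task

On the mixing bench one orange tub was left without its lid. Press the green call button all the way down and let it go to call a colleague, then point straight down at the middle of the open tub with the fingertips a few centimetres above its mouth for two seconds, and after that point in the same way at the middle of the loose black tub lid lying on the bench for two seconds, and finish there, still pointing at the lid. Do not touch or move the tubs, the lid, the can or the tape roll.

Things in the scene. Friction and masses are not known exactly. Their poses are not given: they have to be found in the camera images.
- open_tub: The open, empty orange plastic tub, without a lid: round, 110 mm across at the mouth, 100 mm at the foot, 90 mm high, 4 mm wall, loose, about 0.15 kg. Origin: centre of its underside, z up.
- open_tub_mouth (a point): Centre of the open tub's mouth, level with its rim, 90 mm above the bench.
- loose_lid: The loose black tub lid lying flat on the bench: a disc 118 mm across and 13.5 mm thick, about 0.06 kg. Origin: centre of its underside, z up.
- call (a joint): Travel of the green call button in m: 0 released, 0.006 fully down. A spring returns it; fully down takes about 5 N. It counts as pressed beyond 0.0045 for 0.1 s.
- call_top (a point): Centre of the top face of the round green call button (36 mm across), 72 mm above the bench when released, which faces straight up and is pressed straight down; it sits in a black housing on top of a fixed grey box 90 x 90 x 50 mm standing on the bench.
- tub_b: An orange tub closed with a black lid: 118 mm across at the lid, 95.5 mm high, loose, 0.9 kg. Origin: centre of its underside. Leave alone.
- tub_c: A second orange tub closed with a black lid, same as tub_b: 118 mm across at the lid, 95.5 mm high. Origin: centre of its underside. Leave alone.
- can: White and blue steel can with a small orange square: 69 mm across, 101 mm high, loose, about 0.6 kg. Origin: centre of its underside. Leave alone.
- tape: Cream roll of masking tape lying flat: ring 100 mm across outside, 76 mm inside, 25 mm high, loose. Origin: centre of its underside. Leave alone.
There are look-alikes about, which are no part of the job. What is shaped like the open_tub but pink or yellow is not meant.

How it is judged:
By the outcome, as a careful person would: the job done as asked, in the order asked, and still so for the second after the job is handed in, with the robot touching nothing.
It also fails if it takes over 54 s, if anything falls off the work surface, if the arm or the gripper's body presses on something with over 40 N, if the wrist force passes 120 N, or if a joint passes its speed limit or range.

## Robot

A 6-joint arm with a two-finger parallel gripper is mounted at the origin on the work surface. World frame = base frame: x ahead of the robot, y to its left, z up, the work surface at z = 0. Lengths are in m, angles in rad, forces in N, time in s.
With the tool pointing down it reaches from about 0.2 to 0.875 m from the base axis. Payload 3.4 kg.
Tool frame: the origin (TCP) lies between the finger pads, 19 mm behind the fingertips; this is the grasp point; z points along the fingers, y is the line along which they close (so a half turn about z gives the same grasp; the last joint's range is limited). The gripper opens to 94 mm and grips with 3 to 60 N. Pads are 16 mm wide; open, the fingers measure 119 mm over their backs; the gripper's body (75 mm by 177 mm) begins 78 mm behind the grasp point.
Start: joints at [1.17, 0.276, 1.505, -0, 1.361, -0.121], TCP at [0.159, 0.553, 0.224] pointing down, gripper open.
Joint ranges: [-2.89, 2.89], [-0.75, 2.08], [0.22, 2.7], [-1.18, 4.32], [0.11, 2.71], [-2.7, 2.7]. Speed limits (rad/s): [2.57, 2.57, 3.14, 3.14, 3.14, 3.14].

## Interface

Orientations are given as a unit quaternion [w, x, y, z].
In Python, from plant import r, gripper_to, inverse_kinematics, vision, models, telemetry gives the robot as it stands. Calls block until the motion is done:
- r.move_to(position, orientation): joint-space move of the TCP to a pose.
- r.move_l(position, rot=None, vel=0.15, guard=None): straight line of the TCP; rot=None keeps the orientation; vel is the mean speed in m/s. With guard (N) it stops when the force on the tool has changed by that much, and returns True; else False.
- r.movej(angles): joint-space move.
- gripper_to(opening, f_grip=None): finger opening in m; f_grip is the grip in N (None keeps the last); returns when the fingers have stopped.
- r.hold(seconds).
- inverse_kinematics(position, orientation): joint angles nearest the present ones, or None.
- vision.snapshot(name): name is "scene" or "side" or "wrist"; returns the picture (400x640x3 uint8, red, green, blue); there is no depth.
- vision.get_calibration(name): a dict with "fx", "fy", "cx", "cy" (pixels), "position" and "orientation" of the camera in the world. Camera axes: x right, y down, z forward; pixel columns grow to the right and rows downward; lengths in m; the calibration is good to about 2 mm. A picture is of the moment at which its call begins: read the wrist's pose just before it. get_calibration takes no time and is no camera call; for the wrist camera it gives the pose at the moment of the call.
A pose or a line that the arm cannot do raises r.PlanningError and nothing moves.
- r.sign_off(): hands the job in, once; it reports no verdict.
Trained networks look in the newest picture that a camera, given by its name, has taken for a name from the list of things; names that differ only in an ending like _2 or _b are one class to them, and where a whole thing is asked for, a point or a joint stands for the part that bears it (a point fixed in the world has none). Each returns a list of dicts, best first, with "score" (0 to 1); they miss things now and then, are a little off and sometimes report something else, mostly with a low value. They report only what shows in the picture. A call takes as long as a camera call. They do not tell look-alikes from the thing itself.
- models.boxes_of(thing, camera): "at" ([x, y, z] in m, in world coordinates, good to about 4 mm: the middle of the surface that is visible of it).
- models.regions_of(thing, camera): "pixels" (400x640 bool, what is visible of it).
- models.mark_of(thing, camera): "at" ([x, y, z] in m, in world coordinates, good to about 4 mm: a listed point, or the origin of a listed thing).
Readings, each from a call of its own:
- telemetry.current_t(): time.
- telemetry.current_joints(): joint angles.
- telemetry.current_dq(): joint speeds.
- telemetry.current_joint_efforts(): joint torques, N m.
- telemetry.current_ee_pos(): TCP position.
- telemetry.current_tool_rot(): TCP orientation.
- telemetry.current_wrist_force(): force on the tool from outside, world axes, zero at the start.
- telemetry.current_torque(): the same for the moment, N m.
- telemetry.current_opening(): finger opening in m.
Only numpy, scipy, OpenCV 4.12 (cv2) and the standard library are available. Lean on these libraries where they do the work, as an engineer would, in place of code of your own. Each camera call takes 0.05 s, during which the arm holds its last target. There are 200 camera calls.

## Working session

There is one attempt and no reset: what is moved stays moved. The work goes in short steps, each a Python script; the robot and the scene stay as the last script left them, time stands still between calls to the robot, and variables do not carry over. Pictures are saved under pics/ and viewed, on a budget of 10 in all, crops included, one or two more only if the job needs it, and the job is handed in when it is done.

```bash
mkdir -p pics; ls
python3 - <<'E'
from plant import r,vision,models,telemetry
import cv2,numpy as np
for c in ("scene","side"):
    im=vision.snapshot(c); cv2.imwrite(f"pics/{c}1.png",im[:,:,::-1])
    k=vision.get_calibration(c); print(c,k)
    for t in ("open_tub_mouth","loose_lid","call_top","open_tub","tub_b","can","tape"):
        print(t,[(round(d["score"],2),np.round(d["at"],3).tolist()) for d in models.mark_of(t,c)])
print(telemetry.current_t(), telemetry.current_tool_rot())
E
```

```text
pics
scene {'fx': 391.2743788177208, 'fy': 391.2743788177208, 'cx': 308.8694558191348, 'cy': 202.6072525356798, 'position': array([1.02317776, 0.26442693, 0.67600786]), 'orientation': array([-0.15599634,  0.4537869 ,  0.82942313, -0.28600674])}
open_tub_mouth [(0.91, [0.769, -0.048, 0.087]), (0.82, [0.849, 0.088, 0.09]), (0.75, [0.598, -0.012, 0.086])]
loose_lid [(0.85, [0.472, -0.072, -0.001])]
call_top [(0.54, [0.42, 0.244, 0.071]), (0.17, [0.655, 0.153, 0.002])]
open_tub [(0.9, [0.847, 0.088, -0.0]), (0.87, [0.597, -0.011, -0.0]), (0.86, [0.768, -0.048, 0.002])]
tub_b [(0.95, [0.592, -0.176, -0.002]), (0.91, [0.658, 0.151, 0.002])]
can [(0.72, [0.468, -0.252, -0.003])]
tape [(0.7, [0.44, 0.09, 0.001])]
side {'fx': 458.34205154933835, 'fy': 458.34205154933835, 'cx': 319.4812981337711, 'cy': 198.47554560637366, 'position': array([ 0.46165532, -0.66283238,  0.69306969]), 'orientation': array([-0.39762943,  0.90818638, -0.12344841,  0.04299811])}
open_tub_mouth [(0.94, [0.848, 0.086, 0.09]), (0.31, [0.477, -0.077, -0.0])]
loose_lid [(0.59, [0.476, -0.076, 0.001])]
call_top [(0.71, [0.419, 0.242, 0.071])]
open_tub [(0.72, [0.597, -0.017, -0.002]), (0.66, [0.851, 0.086, 0.002]), (0.61, [0.77, -0.044, -0.0])]
tub_b [(0.82, [0.589, -0.174, -0.002]), (0.76, [0.65, 0.154, -0.001])]
can [(0.62, [0.471, -0.253, -0.002]), (0.17, [0.419, 0.242, 0.073])]
tape [(0.66, [0.442, 0.089, -0.0])]
0.8 [3.24286803e-05 1.39410034e-01 9.90234734e-01 1.11779618e-04]
```

View pics/scene1.png

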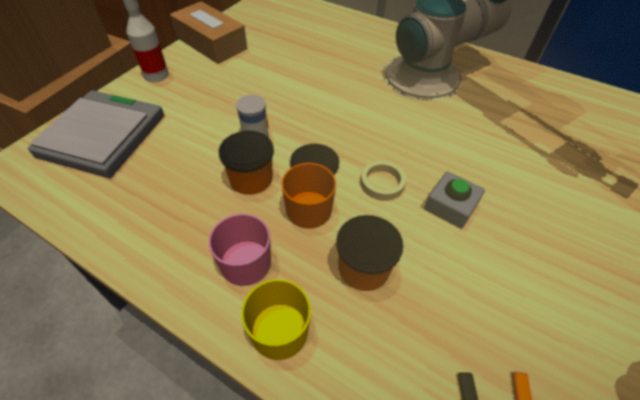

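View pics/side1.png

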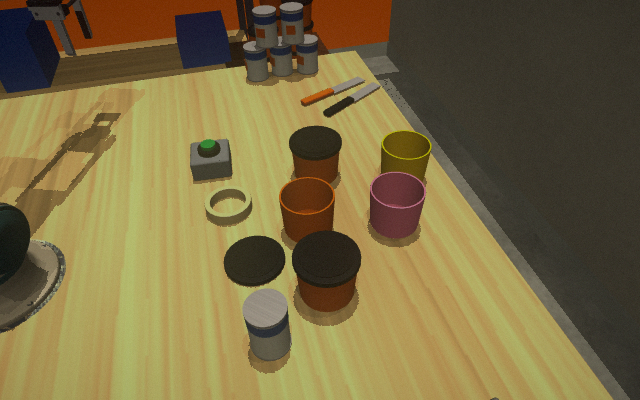

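```bash
cat > h.py <<'E'
import cv2,numpy as np
from scipy.spatial.transform import Rotation as R
from plant import vision
def project(p,c):
    k=vision.get_calibration(c); q=k["orientation"]
    d=R.from_quat(np.r_[q[1:],q[0]]).inv().apply(np.array(p)-k["position"])
    return np.array([k["cx"]+k["fx"]*d[0]/d[2],k["cy"]+k["fy"]*d[1]/d[2]])
E
python3 - <<'E'
from h import *
P={"A":[.769,-.048,.09],"B":[.849,.088,.09],"C":[.598,-.013,.09],"lid":[.474,-.074,.0135],"call":[.42,.243,.072],"tb":[.59,-.175,.0955],"tc":[.655,.152,.0955]}
rows=[]
for c in("scene","side"):
    im=cv2.imread(f"pics/{c}1.png")
    for n,p in P.items():
        u=project(p,c); print(c,n,u.round(), end=" ")
        x,y=u.astype(int)
        if 0<=x<640 and 0<=y<400: print(im[y,x,::-1])
E
```

```text
scene A [238. 236.] [122  58  70]
scene B [274. 312.] [179 173   0]
scene C [307. 183.] [114  60  14]
scene lid [314. 160.] [59 52 35]
scene call [460. 184.] [ 59 137  56]
scene tb [245. 148.] [44 39 29]
scene tc [368. 240.] [55 50 36]
side A [396. 189.] [106  55  55]
side B [406. 143.] [102  80  11]
side C [307. 194.] [99 49 17]
side lid [254. 256.] [48 43 32]
side call [206. 143.] [ 56 131  51]
side tb [325. 254.] [39 36 26]
side tc [314. 140.] [48 43 28]
```

The scene shows three open tubs: orange at (308,185), pink at (240,235) and yellow at (276,315). The orange one is the target. There are also three black discs. The ones at (246,150) and (369,245) sit on closed tubs, and the one at (315,160) lies flat on the bench, so that is the loose lid. The green button is at (460,187); in the side view the lid is at (254,260). I'll check this with a close crop, drawing the predicted circles on it.

```bash
python3 - <<'E'
from h import *
im={c:cv2.imread(f"pics/{c}1.png") for c in("scene","side")}
def draw(c,x0,y0,w,h,s):
    a=cv2.resize(im[c][y0:y0+h,x0:x0+w],None,fx=s,fy=s,interpolation=cv2.INTER_CUBIC)
    for p,rad in(([.598,-.014,.09],.055),([.474,-.074,.0135],.059),([.42,.243,.072],.018)):
        t=np.linspace(0,2*np.pi,40)
        pts=[(project(np.array(p)+[rad*np.cos(q),rad*np.sin(q),0],c)-[x0,y0])*s for q in t]
        cv2.polylines(a,[np.int32(pts)],True,(255,255,0),1)
        u=(project(p,c)-[x0,y0])*s; cv2.circle(a,tuple(int(v) for v in u),2,(0,0,255),-1)
    return a
cv2.imwrite("pics/crop1.png",cv2.vconcat([draw("scene",280,135,220,100,3),draw("side",165,120,220,170,3)[:290*3]])[:])
E
python3 -c "
import cv2;a=cv2.imread('pics/crop1.png');a=cv2.resize(a,None,fx=.74,fy=.74) ;cv2.imwrite('pics/crop1.png',a);print(a.shape)"
```

```text
(599, 488, 3)
```

View pics/crop1.png

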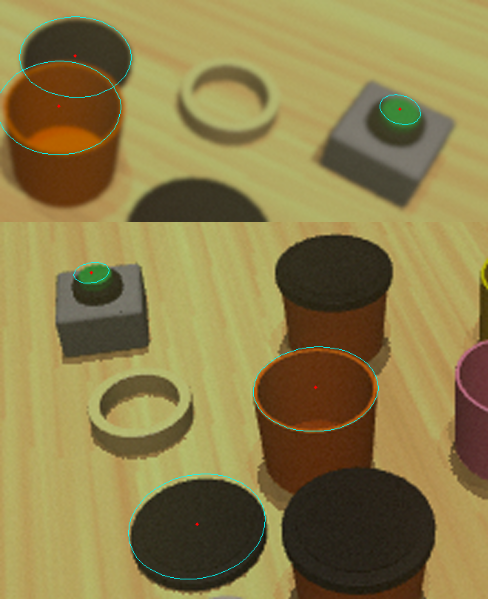

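The circles fit the orange tub, loose lid and button to about 1 px (2–3 mm) in both views, so the choice holds. Next I close the gripper and press the button.

Run:
```python
from plant import *
import numpy as np
q=telemetry.current_tool_rot()
gripper_to(0.0)
r.move_to([.42,.243,.15],q)
F0=telemetry.current_wrist_force()
r.move_l([.42,.243,.098],vel=.1)
print("t",telemetry.current_t(),"F",F0,telemetry.current_wrist_force(),telemetry.current_opening())
print("hit",r.move_l([.42,.243,.080],vel=.02,guard=12))
r.hold(.3)
print(telemetry.current_ee_pos(),telemetry.current_wrist_force(),telemetry.current_t())
```

```text
t 4.4083 F [-0.26755209  0.59259194 -0.02102011] [ 0.47058316  0.2491351  -0.86603284] 0.0007002924872558843
hit True
[0.42031586 0.24309675 0.08501734] [-1.02322463 -0.26628644  5.95115847] 5.3917
```

Run:
```python
from plant import *
print("hit",r.move_l([.42,.243,.082],vel=.01,guard=12))
r.hold(.3)
print(telemetry.current_ee_pos(),telemetry.current_wrist_force(),telemetry.current_t())
import cv2; cv2.imwrite("pics/press.png",vision.snapshot("side")[100:220,150:290,::-1].repeat(4,0).repeat(4,1))
r.move_l([.42,.243,.15],vel=.1)
print(telemetry.current_wrist_force(),telemetry.current_t())
```

```text
hit True
[0.42030342 0.24309761 0.08503506] [-0.98385839  0.26736568  5.50930313] 5.9167
[-0.24493152  0.08902957 -0.50266768] 6.775
```

View pics/press.png

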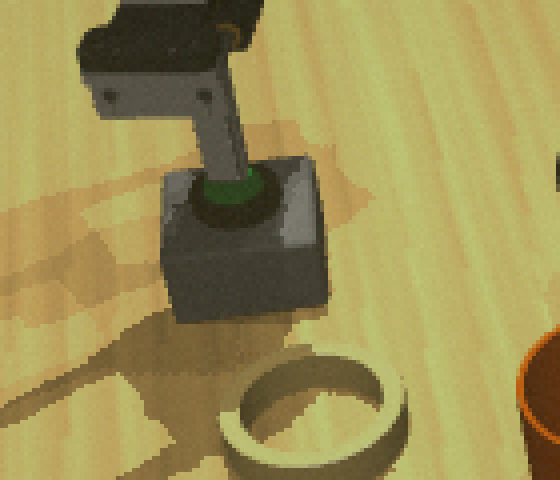

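The fingertips are centred on the green cap. The TCP is 6 mm below contact and a further push met a hard stop at once, so the button was fully pressed, and it has since been let go. Next is the tub, with a wrist-camera check from above.

Run:
```python
from plant import *
import numpy as np,cv2
q=telemetry.current_tool_rot()
r.move_l([.42,.243,.24],vel=.2)
r.move_to([.598,-.014,.24],q)
cv2.imwrite("pics/w1.png",vision.snapshot("wrist")[:,:,::-1])
for t in("open_tub_mouth","loose_lid"): print(t,[(round(d["score"],2),np.round(d["at"],3).tolist()) for d in models.mark_of(t,"wrist")])
print(telemetry.current_ee_pos(),telemetry.current_t())
vs=vision.snapshot("side")
for t in("open_tub_mouth","loose_lid"): print(t,[(round(d["score"],2),np.round(d["at"],3).tolist()) for d in models.mark_of(t,"side")])
```

```text
open_tub_mouth [(0.78, [0.597, -0.01, 0.091]), (0.68, [0.847, 0.087, 0.089])]
loose_lid [(0.87, [0.472, -0.074, -0.003])]
[ 0.59750037 -0.01244501  0.24028527] 8.7167
open_tub_mouth [(0.91, [0.772, -0.046, 0.093]), (0.7, [0.6, -0.012, 0.092]), (0.59, [0.847, 0.085, 0.09])]
loose_lid [(0.85, [0.476, -0.079, 0.004])]
```

View pics/w1.png

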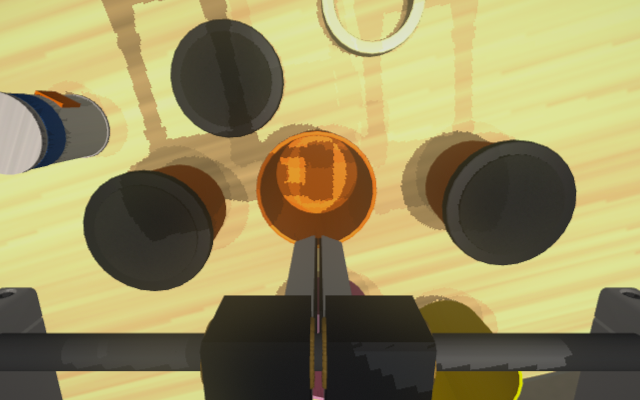

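The wrist view shows the orange rim centred at about (316,188) with an empty inside, the loose lid at (227,78), and the fingers lined up with the tub. All estimates agree, giving the mouth at about (0.598,−0.012) and the lid at about (0.474,−0.075). I'll point at the tub now.

Run:
```python
from plant import *
from h import project
import numpy as np,cv2
print(project([.598,-.012,.09],"wrist"),project([.474,-.075,.0135],"wrist"))
r.move_l([.598,-.012,.142],vel=.1)
r.hold(.4); t0=telemetry.current_t(); r.hold(2.6)
print(telemetry.current_ee_pos(),t0,telemetry.current_t(),telemetry.current_wrist_force())
cv2.imwrite("pics/p1.png",cv2.hconcat([vision.snapshot(c)[100:300,200:400,::-1] for c in("scene","side")]).repeat(2,0).repeat(2,1))
```

```text
[319.84307882 192.36834081] [228.50235989  78.90701146]
[ 0.5979789  -0.01198486  0.14198085] 10.4 13.0 [-0.27319087  0.2318557  -0.07276568]
```

View pics/p1.png

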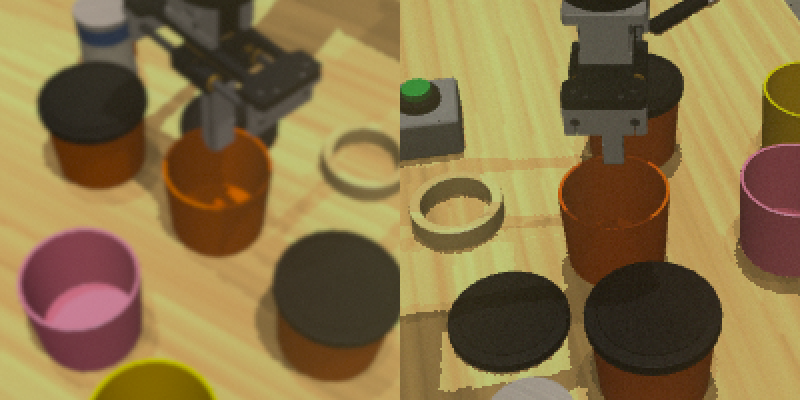

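The fingertips are centred over the orange tub about 33 mm above its rim, nothing has moved, and the button is back up. Next is the lid.

Run:
```python
from plant import *
import numpy as np,cv2
r.move_l([.598,-.012,.2],vel=.15)
r.move_l([.474,-.075,.2],vel=.15)
r.move_l([.474,-.075,.068],vel=.1)
r.hold(.4); t0=telemetry.current_t(); r.hold(2.6)
print(telemetry.current_ee_pos(),telemetry.current_tool_rot(),t0,telemetry.current_t(),telemetry.current_wrist_force())
cv2.imwrite("pics/p2.png",cv2.hconcat([vision.snapshot(c)[100:300,200:400,::-1] for c in("scene","side")]).repeat(2,0).repeat(2,1))
```

```text
[ 0.47399356 -0.07499951  0.06799888] [-4.06402410e-04  1.39380049e-01  9.90238867e-01 -1.50918830e-04] 16.575 19.175 [-0.22088309 -0.5158679   0.18619537]
```

View pics/p2.png

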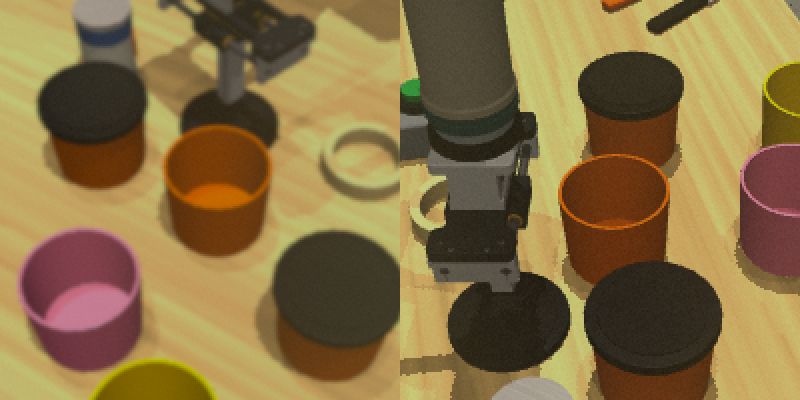

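The fingertips are about 35 mm above the middle of the lid, and nothing has been touched or moved. I'm handing in.

```bash
python3 -c "
from plant import *
print(r.sign_off(), telemetry.current_t())"
```

```text
the job is handed in; nothing more can be done
the job is handed in; nothing more can be done
```

I did the job in the order asked and handed it in at about 19 s, with the arm still pointing at the lid.

- **Button:** I pressed the green call button about 6 mm with the gripper closed, until a further push met a hard stop, and held it for at least 0.6 s. I then let it go, and later pictures show it back up.
- **Open tub:** I pointed straight down at the orange tub for 2.6 s, with the fingertips about 33 mm above its rim. The pink and yellow look-alikes were left alone.
- **Loose lid:** I pointed straight down at the lid for 2.6 s, with the fingertips about 35 mm above it, and stayed there.

**Last checks:** The last pictures show the tubs and lid where they were, and wrist forces were under 1 N after the button was released. The can and tape roll were only partly in those last pictures. The cameras agreed on the tub and lid centres to within about 5 mm. One small mismatch: in the wrist picture the tub's rim, judged by eye, was about 4 px (2 mm) off its predicted place. The button's travel was judged from the arm's position and force, since I couldn't read it directly.

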